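# Load the juicer from behind the canisters

### The arm

A 7-joint arm with a two-finger parallel gripper is mounted at the origin on the work surface. World frame = base frame: x ahead of the robot, y to its left, z up, the work surface at z = 0. Lengths are in mm, angles in rad, forces in N, time in s.
With the tool pointing down it reaches from about 400 to 875 mm from the base axis. Payload 4.4 kg.
Tool frame: the origin (TCP) lies midway between the tips of the shut fingers; the grasp point (between the pads) lies 19 mm behind it (ctrl.pinch_z is the distance from the TCP to the grasp point, in mm); z points along the fingers, y is the line along which they close (so a half turn about z gives the same grasp; the last joint's range is limited). The gripper opens to 85 mm and grips with 20 to 120 N. Pads are 22 mm wide; open, the fingers measure 114 mm over their backs; the gripper's body (76 mm by 85 mm) begins 54 mm behind the grasp point. The pads swing forward as they close: fully open they stand 13 mm farther back than shut.
Start: joints at [-1.4, 0.628, 0.038, 1.517, -0.027, 0.996, -0.02], TCP at [152.459, 631.882, 209.113] pointing down, gripper open.
Joint ranges: [-3.06, 3.06], [-0.37, 2.12], [-1.25, 1.32], [0.18, 2.47], [-1.1, 4.24], [0.23, 1.98], [-2.94, 2.94]. Speed limits (rad/s): [2.57, 2.57, 3.14, 3.14, 3.14, 3.14, 3.14].

### API

Orientations are given as [roll, pitch, yaw] about the fixed x, y, z axes, in that order (R = Rz(yaw) Ry(pitch) Rx(roll)).
In Python, from cell import read_state, cams, order, ctrl gives the robot as it stands.
- The arm moves only by the tool move_arm, never from a script. Its argument "targets" is text: rows parted by semicolons, each of 7 numbers parted by spaces: the gripper's target within -1 to 1 (fully open at 1, half-way at 0, shut at -1), then the shift along the tool's x, y, z in cm, then the turn, a rotation vector about the tool's x, y, z in degrees. A call has 1 to 5 rows; each row shifts and turns the commanded pose from where the row before left it, along the tool's axes as they then stand; what a row does not reach is not made up. A row lasts 1/12 s, in which the tool goes at most 41.7 mm and 7.16 degrees, less where a joint would pass 70% of its speed; a pose out of reach is approached as far as the arm can. A call with a gripper value outside its range is refused whole. The fingers move at their own pace and stop on an object; the grip force is fixed at half the most. Time passes only in rows, so rows that do not move let the fingers close. It gives the time, the measured TCP pose, the force, the opening and the grip force at its end, in the units of the state.
- read_state(): the state, without advancing time (a new reading comes with each control period).
- cams.get_image(name): name is "side" or "top" or "wrist"; returns a dict with "color" (400x640x3 uint8, red, green, blue), "fovy" (degrees; the focal length in pixels is half the picture's height over the tangent of half this angle, whatever the lens; pixels are square), "cx", "cy" (the principal point, pixels), "k1" (the pictures are not rectified: a ray, as slopes to the right and down, at radius r is drawn at 1 + k1 r^2 times it, then the intrinsics apply), "rvec" (rotation vector, rad) and "tvec" (3), from world to camera coordinates, as OpenCV has them. Camera axes: x right, y down, z forward; pixel columns grow to the right and rows downward; lengths in mm; the calibration is good to about 2 mm. A picture is of the moment at which its call begins. There is no depth.
- order.finish_job(): hands the job in; it is judged then, once.
The state is a dict: "clock": time; "qpos": joint angles; "qd": joint speeds; "tau": joint torques, N m; "eef_pos": TCP position; "tool_rot": TCP orientation; "force": force on the tool from outside, world axes, zero at the start; "torque": the same for the moment, N m; "width": finger opening in mm; "gripper_force": force on a finger pad.
Only numpy, scipy, OpenCV 4.12 (cv2) and the standard library are available. Lean on these libraries where they do the work, as an engineer would, in place of code of your own. Each camera call takes 0.05 s, during which the arm holds its last target. There are 200 camera calls.

### The job

Make the juicer ready: first move both tall canisters, standing, onto the blue side mat and let go, so that the food pusher behind them comes free; only then drop the carrot on end down the feed chute of the juicer bowl, and after it put the pusher into the chute, fully home with its collar resting on the rim. Finally stand each canister back in the middle of the coaster of its own colour; do not tip the canisters over and leave the mug and the small bowl where they are.

Things in the scene. Friction and masses are not known exactly. Their poses are not given: they have to be found in the camera images.
- canister_orange_mid (a point): Tall closed orange canister, upright cylinder 54 mm in diameter, 190 mm tall, about 0.3 kg, flat lid, steel band at 150 mm. The point is its centre, 95 mm above its underside; z up. At the start it stands on the orange coaster, 5 to 15 mm in front of the pusher; its top 60 mm stands above the pusher and can be gripped there across the coaster's x.
- canister_teal_mid (a point): Tall closed teal (blue-green) canister, same size and shape as the orange one: 54 mm in diameter, 190 mm tall, about 0.3 kg. The point is at its centre, 95 mm above its underside; z up. At the start it stands on the teal coaster beside the orange one (84 mm between centres).
- coaster_orange: Fixed square orange coaster, 78 x 78 mm, 5 mm thick, on a low wooden plinth 8 mm thick. The orange canister's place. Origin at the centre of its underside (its top is 5 mm above); z up. The two coasters lie side by side along their y axis; their +x axis points to the pusher's side.
- coaster_teal: Fixed square teal coaster, 78 x 78 mm, 5 mm thick, on the same plinth. The teal canister's place. Origin at the centre of its underside (its top is 5 mm above); z up; axes parallel to those of the orange coaster.
- pusher_mid (a point): Food pusher, loose, upright on the plinth behind the canisters, 126 mm tall, 0.12 kg. From the bottom: black stem 24 mm (its x) by 48 mm (y) with a narrower foot, up to 80 mm; black collar 60 (x) by 82 (y) mm, up to 86 mm; red grip 22 (x) by 50 (y) mm, up to 126 mm. Point on its axis, 63 mm above the underside; z up. Grip the red part across its x.
- carrot_mid (a point): Carrot piece, loose, standing on its thick cut end on a small dark wooden board 12 mm thick. Orange, round, 75 mm tall, 27 mm in diameter at the bottom tapering to 21 mm near the top, 0.04 kg. The point is at its centre, 37.5 mm above its underside; z up along it.
- chute_mouth (a point): Centre of the mouth of the feed chute (grey, red band) on the fixed smoky round juicer bowl, 136 mm wide. Mouth level, 190 mm above the worktop. Chute straight down, inside 40 mm along this x, 62 mm along this y, walls 5 mm, 170 mm deep; z up. The pusher's stem goes in with its y along this y, either way round; when home its collar rests on the rim and its point is 17 mm below this one.
- mat: Blue side mat, fixed flat, 150 mm (its x) by 200 mm (its y), 4 mm thick. Origin at the centre of its underside; z up. Empty at the start; room for both canisters side by side along y.
- mug: Bystander: white mug, 80 mm in diameter, 95 mm tall, loose; origin at the centre of its underside, handle at its +y. To be left alone.
- bowl: Bystander: small blue bowl, 110 mm in diameter, 50 mm tall, loose; origin at the centre of its underside. To be left alone.

How it is judged (in metres and radians):
On the way, in this order (a step that is already met when the one before it is completed fails the run):
1. both canisters stand released on the side mat, with the pusher still in its place (not moved by more than 30 mm) and the carrot not yet lifted away (x of canister_orange_mid in the frame of mat between -0.055 and 0.055 m and y of canister_orange_mid in the frame of mat between -0.08 and 0.08 m and z of canister_orange_mid in the frame of mat between 0.093 and 0.105 m and angle between each of canister_orange_mid, canister_teal_mid's own z axis and vertical below 0.1 rad and contact force between the fingers and canister_orange below 0.1 N and x of canister_teal_mid in the frame of mat between -0.055 and 0.055 m and y of canister_teal_mid in the frame of mat between -0.08 and 0.08 m and z of canister_teal_mid in the frame of mat between 0.093 and 0.105 m and contact force between the fingers and canister_teal below 0.1 N and distance of each of pusher_mid, carrot_mid from where it was at the start of the episode below 0.03 m), for 0.2 s.
2. the carrot lies down in the feed chute (x of carrot_mid in the frame of chute_mouth between -0.03 and 0.03 m and y of carrot_mid in the frame of chute_mouth between -0.04 and 0.04 m and z of carrot_mid in the frame of chute_mouth below -0.1 m), for 0.2 s.
3. the pusher sits home in the chute over the carrot, while both canisters are still aside on the mat (all of step 2 and horizontal distance between pusher_mid and chute_mouth below 0.015 m and angle between each of pusher_mid, canister_orange_mid, canister_teal_mid's own z axis and vertical below 0.1 rad and z of pusher_mid in the frame of chute_mouth between -0.024 and -0.01 m and x of canister_orange_mid in the frame of mat between -0.055 and 0.055 m and y of canister_orange_mid in the frame of mat between -0.08 and 0.08 m and z of canister_orange_mid in the frame of mat between 0.093 and 0.105 m and contact force between the fingers and canister_orange below 0.1 N and x of canister_teal_mid in the frame of mat between -0.055 and 0.055 m and y of canister_teal_mid in the frame of mat between -0.08 and 0.08 m and z of canister_teal_mid in the frame of mat between 0.093 and 0.105 m and contact force between the fingers and canister_teal below 0.1 N), for 0.2 s.
At the end, for the whole second after the job is handed in: The carrot is deep in the chute (its centre more than 100 mm below the mouth); the pusher is upright in the chute, within 15 mm of its axis, with its collar on the rim (height within 7 mm); each canister stands upright within 12 mm of the middle of the coaster of its own colour; all at rest (all of step 2 and horizontal distance between pusher_mid and chute_mouth below 0.015 m and angle between pusher_mid's own z axis and vertical below 0.1 rad and z of pusher_mid in the frame of chute_mouth between -0.024 and -0.01 m and linear speed of each of pusher, carrot, canister_orange, canister_teal below 0.02 m/s and angular speed of each of pusher, carrot, canister_orange, canister_teal below 0.2 rad/s and horizontal distance between canister_orange_mid and coaster_orange below 0.012 m and angle between each of canister_orange_mid, canister_teal_mid's own z axis and vertical below 0.06 rad and z of canister_orange_mid in the frame of coaster_orange between 0.095 and 0.105 m and horizontal distance between canister_teal_mid and coaster_teal below 0.012 m and z of canister_teal_mid in the frame of coaster_teal between 0.095 and 0.105 m); the robot touches nothing.
It fails at once if a canister is tipped over (angle between any of canister_orange_mid, canister_teal_mid's own z axis and vertical above 0.6 rad).
It fails at once if the mug or the small bowl is pushed by more than 25 mm or tipped (distance of any of mug, bowl from where it was at the start of the episode above 0.025 m or angle between any of mug, bowl's own z axis and vertical above 0.5 rad).
It also fails if it takes over 131 s, if anything falls off the work surface, if the arm or the gripper's body presses on something with over 40 N, if the wrist force passes 120 N, or if a joint passes its speed limit or range.

## Working session

There is one attempt and no reset: what is moved stays moved. The work goes in short steps, Python scripts to look and compute and a tool call to move; the robot and the scene stay as the last step left them, time stands still between calls to the robot, and variables do not carry over. Pictures are saved under pics/ and viewed, at most 17 in all, crops included, and the job is handed in when it is done.

Besides the shell and the picture viewer there is one more tool, called after "Emit:" as name(argument=value, ...) on one line, values as JSON. move_arm: Moves the arm, as the interface text tells. Its arguments: {"type":"object","properties":{"targets":{"type":"string"}},"required":["targets"]}

```bash
mkdir -p pics; ls
cat > h.py <<'E'
import numpy as np, cv2
from cell import read_state, cams, order, ctrl
from scipy.spatial.transform import Rotation as R
def snap(n,f):
    im=cams.get_image(n); cv2.imwrite(f,im["color"][:,:,::-1]); return im
def cal(im):
    f=200/np.tan(np.radians(im["fovy"])/2)
    Rm=cv2.Rodrigues(np.array(im["rvec"],float))[0]; t=np.array(im["tvec"],float).ravel()
    return f,Rm,t
def ray(im,u,v):
    f,Rm,t=cal(im); d=np.array([(u-im["cx"])/f,(v-im["cy"])/f]); s=d.copy()
    for _ in range(30): s=d/(1+im["k1"]*(s@s))
    return -Rm.T@t, Rm.T@np.array([s[0],s[1],1])
def at(im,u,v,z):
    c,d=ray(im,u,v); return c+d*(z-c[2])/d[2]
def proj(im,p):
    f,Rm,t=cal(im); q=Rm@np.array(p,float)+t; s=q[:2]/q[2]; s=s*(1+im["k1"]*(s@s))
    return s*f+[im["cx"],im["cy"]]
E
python3 - <<'E'
from h import *
import pickle
d={}
for n in ["side","top","wrist"]:
    d[n]=snap(n,f"pics/{n}0.png"); im=d[n]
    print(n,im["fovy"],im["cx"],im["cy"],im["k1"],ray(im,im["cx"],im["cy"]))
pickle.dump({k:{a:b for a,b in v.items()} for k,v in d.items()},open("d0.pkl","wb"))
print(read_state(),ctrl.pinch_z)
E
```

```text
pics
side 43.94687535623656 316.58146616224514 195.0412598774632 -0.024661123995481943 (array([  37.29715847, -545.55874062,  900.701461  ]), array([ 0.51483905,  0.49524653, -0.69976541]))
top 56.23353429265403 314.08992237679445 197.34559248645647 0.0184073137871666 (array([ 519.64934127,    5.76612245, 1067.36927836]), array([ 0.05330234,  0.00774007, -0.99854842]))
wrist 59.76578631815568 317.83146484909093 196.28801118804046 -0.06819273570387624 (array([ 87.28515597, 647.49135849, 372.24672859]), array([ 0.25738416, -0.06418525, -0.96417511]))
{'clock': 0.15, 'qpos': array([-1.39981191,  0.62913105,  0.0384473 ,  1.51814052, -0.02701035,
        0.99631194, -0.02000303]), 'qd': array([-0.00021337, -0.00187523,  0.00070997, -0.00384197, -0.00032976,
       -0.00015781,  0.00046572]), 'tau': array([ 2.63148650e-03, -5.63801658e+01,  1.22792881e+00, -1.93654400e+01,
        1.10821045e-02,  7.35719979e-03, -1.11419064e-05]), 'eef_pos': array([152.31997469, 631.37275293, 208.40133353]), 'tool_rot': array([-3.14011934e+00, -2.14412895e-06,  2.90480041e+00]), 'force': array([0.37526634, 0.58901463, 0.54664134]), 'torque': array([ 0.0313267 ,  0.03745259, -0.01078003]), 'gripper_force': 0.0, 'width': 85.55257912625585} 18.700000000000003
```

View pics/top0.png

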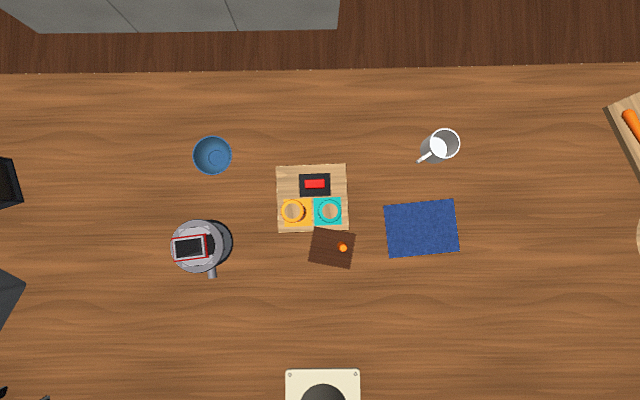

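View pics/side0.png

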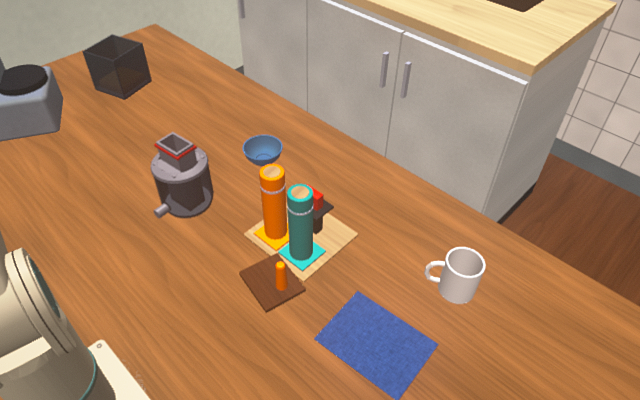

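The top view shows everything: canisters near (292,210) and (330,210), pusher at (315,184), chute at (190,247), carrot at (343,247) and the mat around (421,228). I'll enlarge a crop.

Run:
```python
import cv2,numpy as np
a=cv2.imread("pics/top0.png")
c1=cv2.resize(a[155:275,265:365],None,fx=5,fy=5,interpolation=cv2.INTER_CUBIC)
c2=cv2.resize(a[215:275,160:220],None,fx=5,fy=5,interpolation=cv2.INTER_CUBIC)
o=np.zeros((600,800,3),np.uint8); o[:600,:500]=c1; o[:300,500:]=c2
c3=cv2.resize(a[190:265,380:465],None,fx=3.5,fy=3.5,interpolation=cv2.INTER_CUBIC)
o[320:320+c3.shape[0],500:500+c3.shape[1]]=c3[:,:300]
cv2.imwrite("pics/crop1.png",o)
```

```text
(no output)
```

View pics/crop1.png

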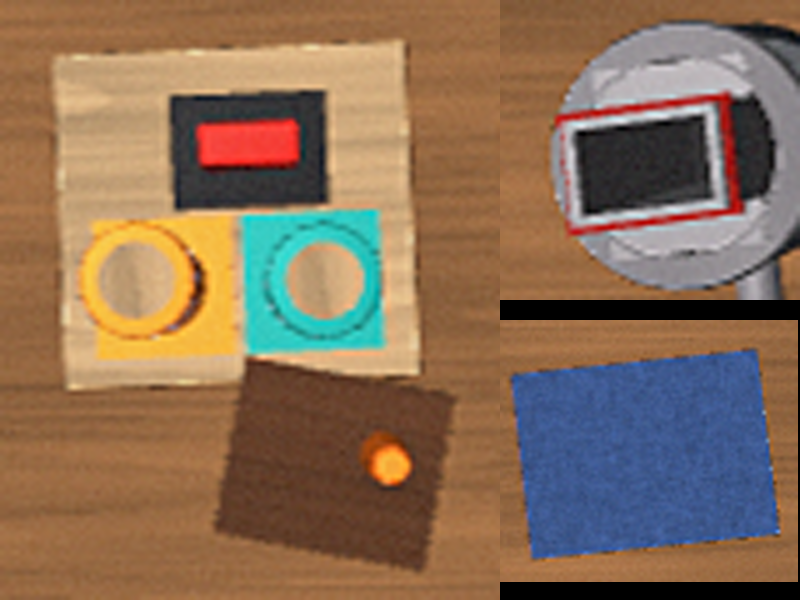

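```bash
cat > m.py <<'E'
from h import *
import pickle
im=pickle.load(open("d0.pkl","rb"))["top"]
def A(c,z,o=(265,155),s=5): return at(im,(c[0]+.5)/s-.5+o[0],(c[1]+.5)/s-.5+o[1],z)
def rect(n,cs,z,**k):
    p=np.array([A(c,z,**k)[:2] for c in cs]); e=(p[1]-p[0]+p[2]-p[3])/2; g=(p[0]-p[3]+p[1]-p[2])/2
    print(n,p.mean(0).round(1),"size",np.linalg.norm(e).round(1),np.linalg.norm(g).round(1),"yaw of y(deg)",np.degrees(np.arctan2(e[0],-e[1])).round(1), "x", np.degrees(np.arctan2(g[1],g[0])).round(1))
print("orange",A((137,280),203).round(1)); print("teal",A((324,281),203).round(1)); print("carrot",A((391,465),87).round(1))
rect("co",[(92,222),(237,215),(238,357),(98,360)],13)
rect("ct",[(242,212),(378,209),(385,346),(247,352)],13)
rect("grip",[(198,124),(298,118),(300,163),(200,168)],134)
rect("collar",[(170,97),(326,90),(328,200),(176,209)],94)
k=dict(o=(160,215))
rect("chute_in",[(75,137),(208,113),(214,196),(84,216)],190,**k)
rect("chute_out",[(65,120),(222,100),(233,205),(77,228)],190,**k)
rect("mat",[(13,56),(257,30),(280,215),(33,238)],4,o=(380,190),s=3.5)
rect("plinth",[(53,57),(403,41),(419,373),(68,388)],8)
rect("board",[(246,357),(455,396),(424,572),(214,529)],12)
E
python3 m.py
```

```text
orange [536.  64. 203.]
teal [534.1 -22.3 203. ]
carrot [439.8 -59.1  87. ]
co [534.6  60.4] size 80.3 78.8 yaw of y(deg) 1.0 x 0.6
ct [538.2 -22.3] size 77.1 78.0 yaw of y(deg) 0.9 x 1.4
grip [604.8  11.6] size 50.1 22.4 yaw of y(deg) 2.1 x 1.6
collar [605.4  11.4] size 80.5 58.1 yaw of y(deg) 2.0 x 1.1
chute_in [454. 307.] size 61.9 37.8 yaw of y(deg) 8.5 x 5.4
chute_out [455.1 305.2] size 73.4 49.8 yaw of y(deg) 6.8 x 6.3
mat [ 484.5 -286.7] size 198.1 148.1 yaw of y(deg) 4.8 x 4.8
plinth [576.2  20.7] size 198.8 188.3 yaw of y(deg) 1.5 x 1.7
board [435.2 -32.5] size 119.4 98.5 yaw of y(deg) -11.9 x -11.4
```

Emit:
move_arm(targets="1 0 0 -3 0 0 7; 1 0 0 -3 0 0 7; 1 0 0 -3 0 0 7; 1 0 0 -1 0 0 7; 1 0 0 0 0 0 7")

```text
clock: 0.57
eef_pos: [153.0, 633.6, 312.9]
tool_rot: [3.136, -0.004, 2.288]
force: [0.0, 0.8, -0.1]
width: 85.3
gripper_force: 0.0
```

Emit:
move_arm(targets="1 0 0 0 0 0 7; 1 0 0 0 0 0 7; 1 0 0 0 0 0 7; 1 0 0 0 0 0 7; 1 0 0 0 0 0 7")

```text
clock: 0.98
eef_pos: [152.3, 631.6, 308.7]
tool_rot: [-3.141, 0.001, 1.677]
force: [0.0, -0.4, -0.5]
width: 85.2
gripper_force: 0.0
```

Emit:
move_arm(targets="1 0 0 0 0 0 5; 1 -3 2 0 0 0 0; 1 -3 2 0 0 0 0; 1 -3 2 0 0 0 0; 1 -3 2 0 0 0 0")

```text
clock: 1.4
eef_pos: [235.9, 512.3, 308.7]
tool_rot: [-3.141, 0.001, 1.597]
force: [0.6, 1.2, 0.3]
width: 85.2
gripper_force: 0.0
```

Emit:
move_arm(targets="1 -3 2 0 0 0 0; 1 -3 2 0 0 0 0; 1 -3 2 0 0 0 0; 1 -3 2 0 0 0 0; 1 -3 2 0 0 0 0")

```text
clock: 1.82
eef_pos: [339.7, 364.8, 309.0]
tool_rot: [-3.141, -0.0, 1.596]
force: [0.8, 0.4, -0.6]
width: 85.3
gripper_force: 0.0
```

Emit:
move_arm(targets="1 -3.5 1.7 0 0 0 0; 1 -3.5 1.7 0 0 0 0; 1 -3.5 1.7 0 0 0 0; 1 -3.5 1.7 0 0 0 0; 1 -3.5 1.7 0 0 0 0")

```text
clock: 2.23
eef_pos: [428.8, 191.9, 309.1]
tool_rot: [-3.141, -0.0, 1.596]
force: [1.5, -0.6, -0.5]
width: 85.0
gripper_force: 0.0
```

Emit:
move_arm(targets="1 -3.5 1.7 0 0 0 0; 1 -3.5 1.7 0 0 0 0; 1 -3.5 1.7 0 0 0 0; 1 -3.5 1.7 0 0 0 0; 1 -3.5 1.7 0 0 0 0")

```text
clock: 2.65
eef_pos: [518.2, 19.2, 309.0]
tool_rot: [-3.141, -0.0, 1.596]
force: [1.0, 0.6, 0.4]
width: 85.2
gripper_force: 0.0
```

Emit:
move_arm(targets="1 -2 1 0 0 0 0; 1 -2 0.5 0 0 0 0; 1 0 0 0 0 0 0; 1 0 0 0 0 0 0; 1 0 0 0 0 0 0")

```text
clock: 3.07
eef_pos: [533.4, -17.8, 308.8]
tool_rot: [-3.141, -0.001, 1.597]
force: [-0.2, 0.9, -0.2]
width: 85.1
gripper_force: 0.0
```

Run:
```python
from h import *
im=snap("wrist","pics/w1.png"); s=read_state(); print(s["eef_pos"],s["tool_rot"])
for p in [(536,64,203),(534,-22,203),(605,11.5,134),(440,-59,87)]: print(p,proj(im,p).round())
```

```text
[533.42456349 -17.28775842 308.81852353] [-3.14074947e+00 -1.08584869e-03  1.59757805e+00]
(536, 64, 203) [324.  81.]
(534, -22, 203) [318. 193.]
(605, 11.5, 134) [392. 144.]
(440, -59, 87) [236. 196.]
```

View pics/w1.png

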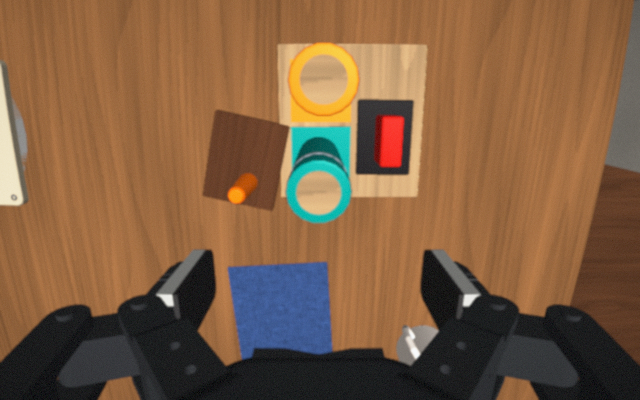

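The wrist view agrees with the top-camera estimates: lids at (324,79) and (319,191), red grip at (391,141), carrot top at (237,195). Next I descend onto the teal canister and grip it.

Emit:
move_arm(targets="1 -0.4 0.1 3.5 0 0 0; 1 0 0 3.5 0 0 0; 1 0 0 3.5 0 0 0; 1 0 0 3 0 0 0; 1 0 0 2.5 0 0 0")

```text
clock: 3.53
eef_pos: [533.7, -20.6, 147.0]
tool_rot: [-3.14, -0.001, 1.599]
force: [-0.1, 0.1, 0.2]
width: 85.5
gripper_force: 0.0
```

Emit:
move_arm(targets="-1 0 0 0 0 0 0; -1 0 0 0 0 0 0; -1 0 0 0 0 0 0; -1 0 0 0 0 0 0; -1 0 0 0 0 0 0")

```text
clock: 3.95
eef_pos: [536.0, -22.5, 150.7]
tool_rot: [3.139, -0.0, 1.596]
force: [0.2, -0.1, 2.1]
width: 52.0
gripper_force: 63.4
```

Emit:
move_arm(targets="-1 0 0 0 0 0 0; -1 0 0 0 0 0 0; -1 0 0 0 0 0 0; -1 0 0 -1 0 0 0; -1 0 0 -2 0 0 0")

```text
clock: 4.37
eef_pos: [533.0, -22.4, 178.2]
tool_rot: [-3.137, -0.0, 1.596]
force: [0.4, 0.1, -1.8]
width: 52.2
gripper_force: 63.7
```

Emit:
move_arm(targets="-1 0 0 -2.5 0 0 0; -1 0 0 -2.5 0 0 0; -1 -1.1 -0.2 0 0 0 0; -1 -2 -0.4 0 0 0 0; -1 -3 -0.5 0 0 0 0")

```text
clock: 4.78
eef_pos: [525.5, -81.7, 229.1]
tool_rot: [-3.142, -0.002, 1.601]
force: [0.1, -0.7, -2.2]
width: 52.0
gripper_force: 63.7
```

Emit:
move_arm(targets="-1 -3 -0.5 0 0 0 0; -1 -3 -0.5 0 0 0 0; -1 -3 -0.5 0 0 0 0; -1 -3 -0.5 0 0 0 0; -1 -3 -0.5 0 0 0 0")

```text
clock: 5.2
eef_pos: [503.0, -236.2, 228.7]
tool_rot: [-3.14, -0.0, 1.595]
force: [-0.1, -0.3, -2.9]
width: 51.9
gripper_force: 63.6
```

Emit:
move_arm(targets="-1 -3 -0.5 0 0 0 0; -1 -3 -0.5 0 0 0 0; -1 -2.5 -0.6 0 0 0 0; -1 -1.5 -0.5 0 0 0 0; -1 0 0 0 0 0 0")

```text
clock: 5.62
eef_pos: [482.2, -340.7, 229.0]
tool_rot: [-3.139, 0.004, 1.589]
force: [-0.4, -0.6, -3.5]
width: 52.3
gripper_force: 63.7
```

Run:
```python
from h import *
s=read_state(); print(s["eef_pos"],s["tool_rot"],s["force"])
```

```text
[ 482.24537427 -340.69618854  228.96007551] [-3.13938118  0.003723    1.58862341] [-0.39594298 -0.62608649 -3.47132374]
```

Emit:
move_arm(targets="-1 0.4 0.2 2 0 0 0; -1 0 0 3 0 0 0; -1 0 0 2 0 0 0; -1 0 0 1 0 0 0; -1 0 0 0.5 0 0 0")

```text
clock: 6.03
eef_pos: [486.5, -329.8, 142.2]
tool_rot: [-3.139, -0.002, 1.596]
force: [-0.2, -0.1, -2.0]
width: 52.4
gripper_force: 63.7
```

Emit:
move_arm(targets="-1 0 0 0.3 0 0 0; -1 0 0 0.1 0 0 0; -1 0 0 0 0 0 0; -1 0 0 0 0 0 0; -1 0 0 0 0 0 0")

```text
clock: 6.45
eef_pos: [486.9, -331.5, 141.8]
tool_rot: [-3.141, 0.0, 1.595]
force: [-4.2, 1.0, 6.6]
width: 52.3
gripper_force: 64.7
```

Emit:
move_arm(targets="1 0 0 0 0 0 0; 1 0 0 0 0 0 0; 1 0 0 0 0 0 0; 1 0 0 0 0 0 0; 1 0 0 0 0 0 0")

```text
clock: 6.87
eef_pos: [488.0, -331.2, 140.2]
tool_rot: [3.141, 0.0, 1.596]
force: [-0.0, -0.2, 0.5]
width: 85.7
gripper_force: 0.0
```

Emit:
move_arm(targets="1 0 0 -1 0 0 0; 1 0 0 -3 0 0 0; 1 0 0 -3 0 0 0; 1 0 0 -3 0 0 0; 1 0 0 -3 0 0 0")

```text
clock: 7.28
eef_pos: [487.4, -331.2, 272.2]
tool_rot: [3.141, 0.0, 1.595]
force: [0.5, -0.9, 0.3]
width: 85.1
gripper_force: 0.0
```

Emit:
move_arm(targets="1 1.3 0.2 -2 0 0 0; 1 3.5 0.5 0 0 0 0; 1 3.5 0.5 0 0 0 0; 1 3.5 0.5 0 0 0 0; 1 3.5 0.5 0 0 0 0")

```text
clock: 7.7
eef_pos: [505.8, -176.2, 291.0]
tool_rot: [3.14, 0.0, 1.595]
force: [-0.0, 0.3, -0.5]
width: 85.1
gripper_force: 0.0
```

Emit:
move_arm(targets="1 3.5 0.5 0 0 0 0; 1 3.5 0.5 0 0 0 0; 1 3.5 0.5 0 0 0 0; 1 3.5 0.6 0 0 0 0; 1 3.5 0.6 0 0 0 0")

```text
clock: 8.12
eef_pos: [528.4, -0.3, 291.0]
tool_rot: [3.141, -0.0, 1.595]
force: [1.0, 0.1, -0.3]
width: 85.5
gripper_force: 0.0
```

Emit:
move_arm(targets="1 3 0.6 0 0 0 0; 1 2 0.3 0 0 0 0; 1 1.5 0.2 0 0 0 0; 1 0 0 0 0 0 0; 1 0 0 0 0 0 0")

```text
clock: 8.53
eef_pos: [537.8, 63.6, 290.5]
tool_rot: [3.141, 0.0, 1.597]
force: [0.4, -0.9, 1.1]
width: 85.3
gripper_force: 0.0
```

Run:
```python
from h import *
s=read_state(); print(s["eef_pos"],s["tool_rot"])
im=snap("side","pics/s1.png")
```

```text
[537.77802773  63.55030199 290.48606493] [3.14131693e+00 4.11864564e-04 1.59735670e+00]
```

View pics/s1.png

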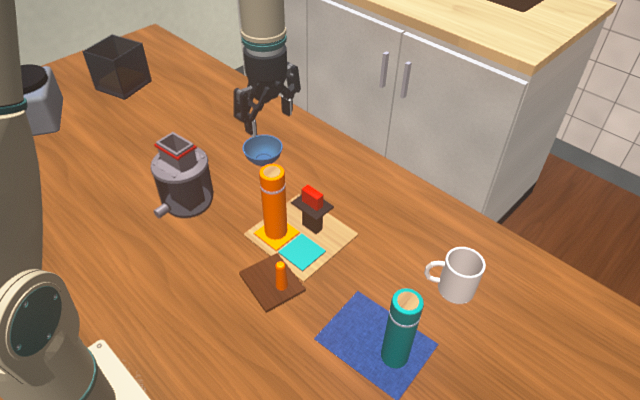

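Teal stands on the mat with its base at about (398,362), and the pusher and carrot haven't moved. The orange lid at (273,170) lies under the gripper, so orange is next.

Emit:
move_arm(targets="1 0 -0.2 3.5 0 0 0; 1 0 0 3.5 0 0 0; 1 0 0 3.5 0 0 0; 1 0 0 2.5 0 0 0; 1 0 0 1.2 0 0 0")

```text
clock: 9.0
eef_pos: [533.5, 60.8, 145.3]
tool_rot: [-3.137, 0.002, 1.593]
force: [0.0, 0.3, -1.0]
width: 85.5
gripper_force: 0.0
```

Emit:
move_arm(targets="-1 0 0 0 0 0 0; -1 0 0 0 0 0 0; -1 0 0 0 0 0 0; -1 0 0 0 0 0 0; -1 0 0 0 0 0 0")

```text
clock: 9.42
eef_pos: [536.9, 62.8, 149.7]
tool_rot: [3.139, -0.0, 1.595]
force: [-0.6, -1.2, 5.8]
width: 52.0
gripper_force: 63.5
```

Emit:
move_arm(targets="-1 0 0 0 0 0 0; -1 0 0 -1 0 0 0; -1 0 0 -2 0 0 0; -1 0 0 -2.5 0 0 0; -1 0 0 -2.5 0 0 0")

```text
clock: 9.83
eef_pos: [535.0, 63.3, 229.2]
tool_rot: [-3.14, 0.0, 1.596]
force: [1.4, 1.4, -3.1]
width: 52.4
gripper_force: 63.7
```

Emit:
move_arm(targets="-1 -1 -0.2 0 0 0 0; -1 -2 -0.4 0 0 0 0; -1 -3 -0.6 0 0 0 0; -1 -3 -0.6 0 0 0 0; -1 -3 -0.6 0 0 0 0")

```text
clock: 10.25
eef_pos: [513.7, -58.5, 227.9]
tool_rot: [-3.141, 0.0, 1.597]
force: [0.2, -0.1, -2.6]
width: 52.0
gripper_force: 63.7
```

Emit:
move_arm(targets="-1 -3 -0.7 0 0 0 0; -1 -3 -0.7 0 0 0 0; -1 -3 -0.6 0 0 0 0; -1 -3 -0.6 0 0 0 0; -1 -3 -0.6 0 0 0 0")

```text
clock: 10.67
eef_pos: [485.3, -209.5, 227.8]
tool_rot: [-3.141, -0.0, 1.596]
force: [-0.2, 0.4, -2.8]
width: 52.4
gripper_force: 63.7
```

Emit:
move_arm(targets="-1 -2 -0.4 0 0 0 0; -1 -1 -0.2 0 0 0 0; -1 0 0 1 0 0 0; -1 0 0 3 0 0 0; -1 0 0 2 0 0 0")

```text
clock: 11.08
eef_pos: [481.3, -235.6, 166.1]
tool_rot: [-3.141, -0.002, 1.598]
force: [-0.4, 1.1, -3.1]
width: 52.5
gripper_force: 63.7
```

Emit:
move_arm(targets="-1 0 0 1 0 0 0; -1 0 0 1 0 0 0; -1 0 0 0.5 0 0 0; -1 0 0 0.3 0 0 0; -1 0 0 0 0 0 0")

```text
clock: 11.5
eef_pos: [481.8, -238.4, 141.0]
tool_rot: [3.14, 0.001, 1.596]
force: [0.2, -0.5, -2.2]
width: 52.5
gripper_force: 63.8
```

Emit:
move_arm(targets="-1 0 0 0.1 0 0 0; -1 0 0 0.1 0 0 0; -1 0 0 0 0 0 0; -1 0 0 0 0 0 0; -1 0 0 0 0 0 0")

```text
clock: 11.92
eef_pos: [482.2, -239.0, 140.7]
tool_rot: [3.138, 0.001, 1.596]
force: [-3.3, 0.7, 14.5]
width: 52.5
gripper_force: 65.5
```

Emit:
move_arm(targets="1 0 0 0 0 0 0; 1 0 0 0 0 0 0; 1 0 0 0 0 0 0; 1 0 0 0 0 0 0; 1 0 0 0 0 0 0")

```text
clock: 12.33
eef_pos: [481.4, -238.1, 138.0]
tool_rot: [3.142, -0.0, 1.596]
force: [-0.2, 0.6, -0.5]
width: 85.5
gripper_force: 0.0
```

Emit:
move_arm(targets="1 0 0 -1 0 0 0; 1 0 0 -3 0 0 0; 1 0 0 -3 0 0 0; 1 0 0 -3 0 0 0; 1 0 0 -3 0 0 0")

```text
clock: 12.75
eef_pos: [480.9, -238.3, 270.1]
tool_rot: [-3.141, 0.0, 1.595]
force: [0.0, 0.1, -0.3]
width: 85.3
gripper_force: 0.0
```

Run:
```python
from h import *
s=read_state(); print(s["eef_pos"],s["tool_rot"])
im=snap("side","pics/s2.png")
```

```text
[ 480.94106222 -238.30810394  270.08798177] [-3.14146260e+00  2.94817697e-04  1.59522217e+00]
```

View pics/s2.png

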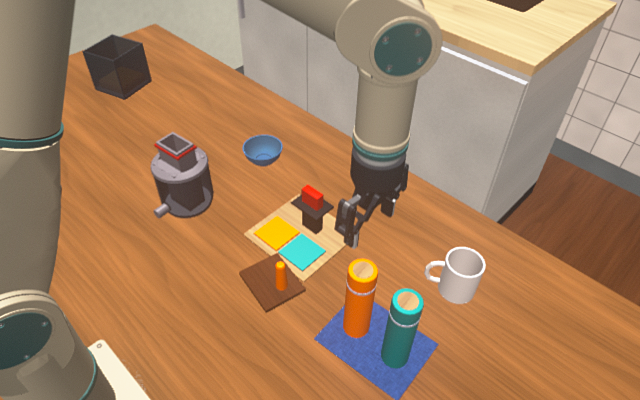

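Both canisters stand on the mat, with lids at (362,268) and (407,298). The pusher and carrot are still in place. Carrot next.

Emit:
move_arm(targets="1 2 -0.4 0 0 0 0; 1 3.5 -0.7 0 0 0 0; 1 3.5 -0.7 0 0 0 0; 1 3.5 -0.7 0 0 0 0; 1 3 -0.6 0 0 0 0")

```text
clock: 13.22
eef_pos: [445.6, -81.9, 268.4]
tool_rot: [3.142, -0.001, 1.596]
force: [0.5, 0.4, -0.4]
width: 85.4
gripper_force: 0.0
```

Emit:
move_arm(targets="1 2 -0.4 0 0 0 0; 1 0.5 -0.1 2 0 0 0; 1 0 0 3.5 0 0 0; 1 0 0 3.5 0 0 0; 1 0 0 3 0 0 0")

```text
clock: 13.63
eef_pos: [440.8, -58.7, 147.2]
tool_rot: [3.141, 0.0, 1.597]
force: [0.9, 1.0, -0.7]
width: 85.6
gripper_force: 0.0
```

Run:
```python
from h import *
im=snap("wrist","pics/w2.png"); s=read_state(); print(s["eef_pos"],s["tool_rot"])
print(proj(im,(440,-59,87)),proj(im,(440,-59,12)))
```

```text
[437.29486565 -58.31417931 142.87852198] [-3.13324395e+00 -1.88275795e-04  1.59669796e+00]
[316.4535001  204.63815649] [316.67944611 180.05499408]
```

View pics/w2.png

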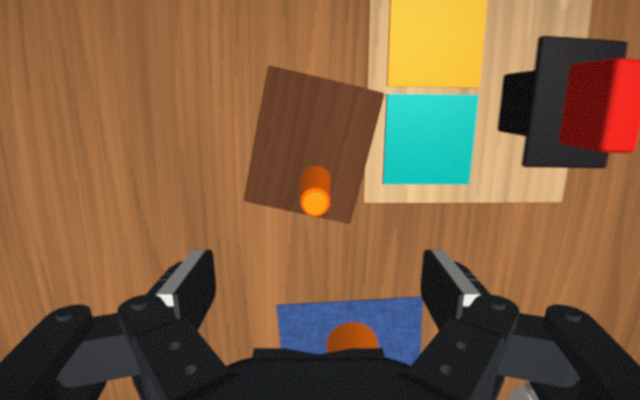

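The carrot top is at (316,202) against a predicted (316,205), so it's aligned. Descend and grip.

Emit:
move_arm(targets="1 0 0 2.5 0 0 0; 1 0 0 3 0 0 0; 1 0 0 2.5 0 0 0; 1 0 0 1.7 0 0 0; 1 0 0 0 0 0 0")

```text
clock: 14.1
eef_pos: [439.7, -59.0, 49.5]
tool_rot: [-3.138, -0.001, 1.595]
force: [-0.6, -0.1, 0.2]
width: 85.5
gripper_force: 0.0
```

Emit:
move_arm(targets="-1 0 0 0 0 0 0; -1 0 0 0 0 0 0; -1 0 0 0 0 0 0; -1 0 0 0 0 0 0; -1 0 0 0 0 0 0")

```text
clock: 14.52
eef_pos: [441.5, -59.1, 52.1]
tool_rot: [3.14, 0.0, 1.596]
force: [-0.8, 0.3, 0.6]
width: 25.5
gripper_force: 0.0
```

Emit:
move_arm(targets="-1 0 0 0 0 0 0; -1 0 0 0 0 0 0; -1 0 0 0 0 0 0; -1 0 0 -1 0 0 0; -1 0 0 -2 0 0 0")

```text
clock: 14.93
eef_pos: [439.5, -58.9, 80.5]
tool_rot: [-3.138, -0.001, 1.596]
force: [0.3, 0.2, -0.1]
width: 17.9
gripper_force: 58.8
```

Emit:
move_arm(targets="-1 0 0 -3 0 0 -3; -1 0 0 -4 0 0 -2; -1 0 0 -4 0 0 0; -1 0 0 -4 0 0 0; -1 0 0 -3.5 0 0 0")

```text
clock: 15.35
eef_pos: [440.5, -59.4, 268.9]
tool_rot: [3.14, 0.0, 1.683]
force: [2.2, 0.4, -1.3]
width: 18.3
gripper_force: 58.8
```

Emit:
move_arm(targets="-1 1.5 0.2 0 0 0 0; -1 3 0.5 0 0 0 0; -1 3.5 0.5 0 0 0 0; -1 3.5 0.5 0 0 0 0; -1 3.5 0.5 0 0 0 0")

```text
clock: 15.77
eef_pos: [445.4, 93.8, 266.6]
tool_rot: [3.141, -0.001, 1.682]
force: [1.1, 0.1, -0.4]
width: 18.4
gripper_force: 58.8
```

Emit:
move_arm(targets="-1 3.5 0.5 0 0 0 0; -1 3.5 0.5 0 0 0 0; -1 3.5 0.5 0 0 0 0; -1 2.5 0.5 0 0 0 0; -1 2 0.5 0 0 0 0")

```text
clock: 16.18
eef_pos: [452.9, 247.3, 266.1]
tool_rot: [-3.141, -0.001, 1.686]
force: [-0.3, -0.3, 0.3]
width: 18.2
gripper_force: 58.8
```

Emit:
move_arm(targets="-1 0 0 0 0 0 0; -1 0 0 0 0 0 0; -1 0 0 0 0 0 0")

```text
clock: 16.43
eef_pos: [453.6, 243.1, 266.1]
tool_rot: [-3.141, 0.001, 1.682]
force: [-0.8, -0.7, -1.0]
width: 18.0
gripper_force: 58.8
```

Run:
```python
from h import *
import pickle
im=snap("wrist","pics/w3.png"); s=read_state(); print(s["eef_pos"],s["tool_rot"])
pickle.dump(im,open("w3.pkl","wb")); print(proj(im,(455,306,190)))
```

```text
[453.80418083 242.80009951 266.18205772] [-3.14124926e+00  6.76519103e-04  1.68132001e+00]
[330.15953494 108.40226333]
```

View pics/w3.png

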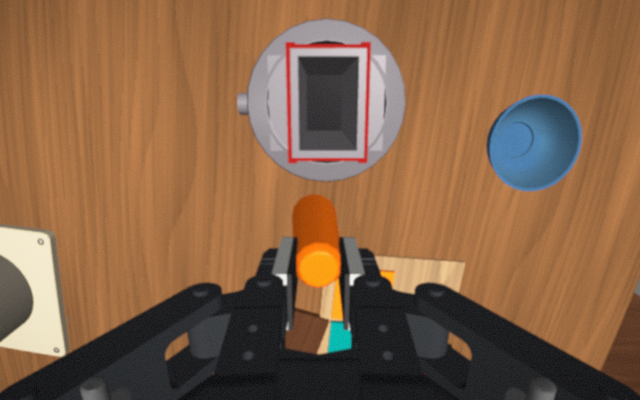

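The open mouth spans about (298,56) to (358,151), and the rim runs (290,46) to (367,160). The carrot hangs upright in the pads.

Run:
```python
from h import *
import pickle
im=pickle.load(open("w3.pkl","rb"))
for cs in [[(299,56),(358,56),(358,151),(298,151)],[(290,46),(367,46),(366,160),(291,160)]]:
    p=np.array([at(im,*c,190)[:2] for c in cs]); m=p.mean(0); g=(p[0]+p[1]-p[2]-p[3])/2
    e=(p[1]-p[0]+p[2]-p[3])/2
    print(m.round(1),np.linalg.norm(g),np.linalg.norm(e),"yaw",np.degrees(np.arctan2(-g[0],g[1])).round(1),np.degrees(np.arctan2(e[1],e[0])).round(1))
```

```text
[453.5 308.2] 62.196915242158674 39.94727809872093 yaw 6.4 6.4
[453.6 308.2] 74.69177785431646 51.03650324138694 yaw 6.8 6.4
```

Emit:
move_arm(targets="-1 2 0.2 0 0 0 0; -1 2.5 0.3 0 0 0 0; -1 1.5 0.2 0 0 0 0; -1 0.5 0.1 0 0 0 0; -1 0 0 0 0 0 0")

```text
clock: 16.9
eef_pos: [454.4, 310.2, 265.9]
tool_rot: [-3.141, 0.0, 1.685]
force: [0.6, 0.1, -0.9]
width: 18.4
gripper_force: 58.8
```

Emit:
move_arm(targets="-1 0 0 1.5 0 0 0; -1 0 0 2 0 0 0; -1 0 0 2 0 0 0; -1 0 0 1 0 0 0; -1 0 0 0 0 0 0")

```text
clock: 17.32
eef_pos: [453.4, 307.2, 199.2]
tool_rot: [-3.138, 0.003, 1.681]
force: [-0.0, -0.1, 0.1]
width: 18.1
gripper_force: 58.8
```

Emit:
move_arm(targets="1 0 0 0 0 0 0; 1 0 0 0 0 0 0; 1 0 0 0 0 0 0; 1 0 0 0 0 0 0; 1 0 0 0 0 0 0")

```text
clock: 17.73
eef_pos: [455.0, 310.0, 201.9]
tool_rot: [3.14, -0.001, 1.683]
force: [-1.0, 0.9, -0.4]
width: 77.6
gripper_force: 0.0
```

Emit:
move_arm(targets="1 0 0 -2.5 0 0 0; 1 0 0 -3 0 0 0; 1 -2 0 -2 0 0 0; 1 -3.5 -0.5 0 0 0 0; 1 0 0 0 0 0 0")

```text
clock: 18.15
eef_pos: [457.2, 247.7, 278.2]
tool_rot: [3.139, 0.003, 1.676]
force: [-0.4, -2.0, -0.2]
width: 85.3
gripper_force: 0.0
```

Run:
```python
from h import *
im=snap("wrist","pics/w4.png"); s=read_state(); print(s["eef_pos"],s["tool_rot"])
c=im["color"][20:200,200:440,::-1]; cv2.imwrite("pics/w4c.png",cv2.resize(c,None,fx=2,fy=2))
```

```text
[456.59378033 250.82671604 277.46733752] [3.13997641e+00 4.25557524e-04 1.67745268e+00]
```

View pics/w4c.png

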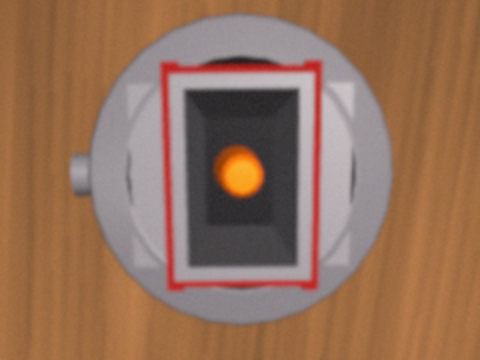

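The carrot stands on end deep in the chute, with its top at (240,170) in the crop. Now the pusher.

Emit:
move_arm(targets="1 0 0 0 0 0 4.5; 1 -2 1.2 0 0 0 0; 1 -3 1.8 0 0 0 0; 1 -3 1.8 0 0 0 0; 1 -3 1.8 0 0 0 0")

```text
clock: 18.62
eef_pos: [525.9, 146.8, 276.0]
tool_rot: [-3.141, -0.0, 1.607]
force: [0.8, 0.6, 0.1]
width: 85.5
gripper_force: 0.0
```

Emit:
move_arm(targets="1 -3 1.8 0 0 0 0; 1 -3 1.8 0 0 0 0; 1 -3 1.8 0 0 0 0; 1 -2.5 1.3 0 0 0 0; 1 -1.7 0.9 0 0 0 0")

```text
clock: 19.03
eef_pos: [607.1, 14.4, 275.9]
tool_rot: [3.141, 0.001, 1.602]
force: [-0.5, -0.8, 0.5]
width: 85.5
gripper_force: 0.0
```

Emit:
move_arm(targets="1 0 0 2 0 0 0; 1 0 0 3 0 0 0; 1 0 0 3 0 0 0; 1 0 0 2 0 0 0; 1 0 0 0 0 0 0")

```text
clock: 19.45
eef_pos: [602.5, 18.7, 171.4]
tool_rot: [-3.133, -0.001, 1.605]
force: [-0.5, 0.5, -1.1]
width: 85.5
gripper_force: 0.0
```

Run:
```python
from h import *
import pickle
im=snap("wrist","pics/w5.png"); s=read_state(); print(s["eef_pos"],s["tool_rot"])
pickle.dump(im,open("w5.pkl","wb")); print(proj(im,(605,11.5,134)))
```

```text
[604.25323255  18.28521552 173.96712136] [-3.13654371e+00 -3.02471454e-04  1.60513984e+00]
[321.87112044 226.15528367]
```

View pics/w5.png

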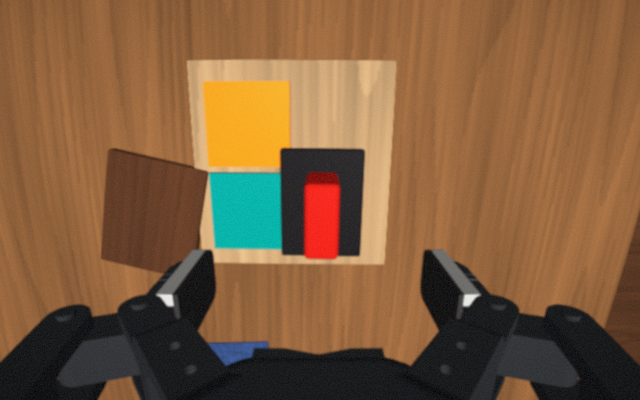

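The grip's top face is centred at (322,220), with x centred between the fingers, and the orange coaster corners are (204,81), (290,81), (291,167) and (208,167). I'll work these out.

Run:
```python
from h import *
import pickle
im=pickle.load(open("w5.pkl","rb"))
print(at(im,322,220.5,134), np.mean([at(im,*c,13) for c in [(204,81),(290,81),(291,167),(208,167)]],0), at(im,211,171,13),at(im,214,249,13))
print(read_state()["eef_pos"])
```

```text
[604.94201219  15.17941512 134.        ] [535.66797376  62.48701204  13.        ] [499.57057496  18.43730298  13.        ] [498.66684799 -61.98037325  13.        ]
[604.25323255  18.28521552 173.96712136]
```

Emit:
move_arm(targets="1 -0.4 0 2 0 0 0; 1 0 0 2.5 0 0 0; 1 0 0 2 0 0 0; 1 0 0 1 0 0 0; 1 0 0 0 0 0 0")

```text
clock: 19.92
eef_pos: [605.5, 13.9, 100.3]
tool_rot: [-3.14, -0.0, 1.605]
force: [-0.1, -0.3, 0.3]
width: 85.3
gripper_force: 0.0
```

Emit:
move_arm(targets="-1 0 0 0 0 0 0; -1 0 0 0 0 0 0; -1 0 0 0 0 0 0; -1 0 0 0 0 0 0; -1 0 0 0 0 0 0")

```text
clock: 20.33
eef_pos: [606.5, 13.5, 102.0]
tool_rot: [3.14, -0.0, 1.605]
force: [-0.8, -0.4, 1.2]
width: 25.5
gripper_force: 0.5
```

Emit:
move_arm(targets="-1 0 0 0 0 0 0; -1 0 0 0 0 0 0; -1 0 0 -1 0 0 0; -1 0 0 -2 0 0 0; -1 0 0 -3 0 0 0")

```text
clock: 20.75
eef_pos: [603.6, 13.6, 159.7]
tool_rot: [-3.136, 0.0, 1.604]
force: [0.8, 0.1, -1.2]
width: 20.5
gripper_force: 58.9
```

Emit:
move_arm(targets="-1 0 0 -4 0 0 -2.5; -1 0 0 -4 0 0 -2.1; -1 0 0 -4 0 0 0; -1 0 0 -3 0 0 0; -1 1 -0.4 0 0 0 0")

```text
clock: 21.17
eef_pos: [605.0, 19.6, 318.8]
tool_rot: [3.128, 0.003, 1.681]
force: [0.6, -0.5, -0.9]
width: 20.4
gripper_force: 59.0
```

Emit:
move_arm(targets="-1 2 -0.8 0 0 0 0; -1 3 -1.1 0 0 0 0; -1 3 -1.1 0 0 0 0; -1 3 -1.1 0 0 0 0; -1 3 -1.1 0 0 0 0")

```text
clock: 21.58
eef_pos: [531.7, 157.2, 310.8]
tool_rot: [-3.14, 0.0, 1.684]
force: [0.8, -0.2, -1.8]
width: 19.9
gripper_force: 59.0
```

Emit:
move_arm(targets="-1 3 -1.1 0 0 0 0; -1 3 -1.1 0 0 0 0; -1 3 -1.1 0 0 0 0; -1 3 -1.1 0 0 0 0; -1 2 -0.8 0 0 0 0")

```text
clock: 22.0
eef_pos: [463.0, 292.6, 310.7]
tool_rot: [-3.14, -0.001, 1.688]
force: [0.8, 1.3, -1.4]
width: 20.4
gripper_force: 59.0
```

Emit:
move_arm(targets="-1 1.5 -0.6 0 0 0 0; -1 0.5 -0.3 0 0 0 0; -1 0 0 0 0 0 0; -1 0 0 0 0 0 0; -1 0 0 0 0 0 0")

```text
clock: 22.42
eef_pos: [455.3, 306.3, 311.2]
tool_rot: [3.141, 0.001, 1.682]
force: [1.1, 0.2, -1.1]
width: 20.6
gripper_force: 59.0
```

Run:
```python
from h import *
s=read_state(); p=s["eef_pos"]; y=s["tool_rot"][2]; print(p,s["tool_rot"])
d=np.array([454,308.2])-p[:2]; print(d@[np.cos(y),np.sin(y)],d@[np.sin(y),-np.cos(y)])
im=snap("wrist","pics/w6.png")
```

```text
[455.34033326 306.27488237 311.17801528] [3.14118950e+00 1.02350699e-03 1.68223748e+00]
2.0622351639630914 -1.1179254405370154
```

View pics/w6.png

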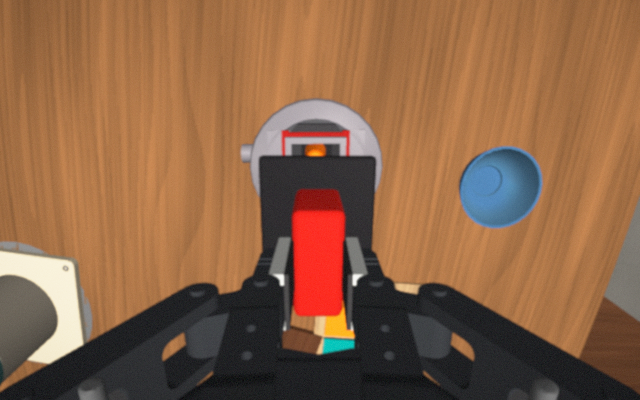

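The pusher is square to the chute (collar centre column ~318, rim ~316). Lowering it in steps.

Emit:
move_arm(targets="-1 0.2 -0.1 1 0 0 0; -1 0 0 1.5 0 0 0; -1 0 0 1 0 0 0; -1 0 0 0.5 0 0 0; -1 0 0 0 0 0 0")

```text
clock: 22.88
eef_pos: [452.6, 309.1, 269.5]
tool_rot: [-3.139, 0.002, 1.684]
force: [0.2, 0.2, -1.3]
width: 20.1
gripper_force: 58.9
```

Emit:
move_arm(targets="-1 0 0 1 0 0 0; -1 0 0 1 0 0 0; -1 0 0 1 0 0 0; -1 0 0 0 0 0 0; -1 0 0 0 0 0 0")

```text
clock: 23.3
eef_pos: [452.8, 309.7, 240.3]
tool_rot: [-3.14, 0.001, 1.685]
force: [0.3, -0.0, -0.6]
width: 19.9
gripper_force: 59.0
```

Emit:
move_arm(targets="-1 0 0 1 0 0 0; -1 0 0 1 0 0 0; -1 0 0 1 0 0 0; -1 0 0 0 0 0 0; -1 0 0 0 0 0 0")

```text
clock: 23.72
eef_pos: [452.7, 309.6, 210.2]
tool_rot: [-3.14, 0.001, 1.685]
force: [0.4, 0.6, -0.9]
width: 20.3
gripper_force: 59.0
```

Emit:
move_arm(targets="-1 0 0 0.3 0 0 0; -1 0 0 0.2 0 0 0; -1 0 0 0.2 0 0 0; -1 0 0 0 0 0 0; -1 0 0 0 0 0 0")

```text
clock: 24.13
eef_pos: [453.6, 310.1, 204.4]
tool_rot: [3.141, -0.0, 1.685]
force: [-0.0, 0.3, -0.3]
width: 20.5
gripper_force: 59.2
```

Emit:
move_arm(targets="-1 0 0 0.1 0 0 0; -1 0 0 0.1 0 0 0; -1 0 0 0 0 0 0; -1 0 0 0 0 0 0; -1 0 0 0 0 0 0")

```text
clock: 24.55
eef_pos: [453.4, 310.2, 204.2]
tool_rot: [3.141, -0.002, 1.685]
force: [-4.0, -2.3, 14.2]
width: 20.3
gripper_force: 60.8
```

Emit:
move_arm(targets="1 0 0 0 0 0 0; 1 0 0 0 0 0 0; 1 0 0 0 0 0 0; 1 0 0 0 0 0 0; 1 0 0 0 0 0 0")

```text
clock: 24.97
eef_pos: [453.2, 310.0, 201.8]
tool_rot: [-3.141, 0.0, 1.685]
force: [-0.3, -0.2, 0.1]
width: 78.8
gripper_force: 0.0
```

Emit:
move_arm(targets="1 0 0 -2 0 0 0; 1 0 0 -3 0 0 0; 1 0 0 -3 0 0 0; 1 -3 0 -1 0 0 0; 1 -3 0 0 0 0 0")

```text
clock: 25.38
eef_pos: [461.6, 252.2, 294.7]
tool_rot: [3.136, -0.003, 1.689]
force: [1.3, -0.4, 0.0]
width: 85.3
gripper_force: 0.0
```

Run:
```python
from h import *
s=read_state(); print(s["eef_pos"],s["tool_rot"])
im=snap("side","pics/s3.png"); t=cams.get_image("top")
print("side collar-top centre/grip-top pred",proj(im,(454,308.2,196)),proj(im,(454,308.2,236)),proj(t,(454,308.2,236)))
a=cv2.resize(im["color"][100:240,120:240,::-1],None,fx=3.3,fy=3.3); b=cv2.resize(t["color"][190:300,140:250,::-1],None,fx=3.3,fy=3.3)
o=np.zeros((470,800,3),np.uint8); o[:a.shape[0],:a.shape[1]]=a; o[:b.shape[0],400:400+b.shape[1]]=b[:,:400]; cv2.imwrite("pics/c3.png",o)
```

```text
[461.63772193 252.17066441 294.71852885] [ 3.13621910e+00 -2.87218686e-03  1.68912295e+00]
side collar-top centre/grip-top pred [174.53237733 140.20705589] [171.14145622 126.01804804] [180.95891801 249.40705893]
```

View pics/c3.png

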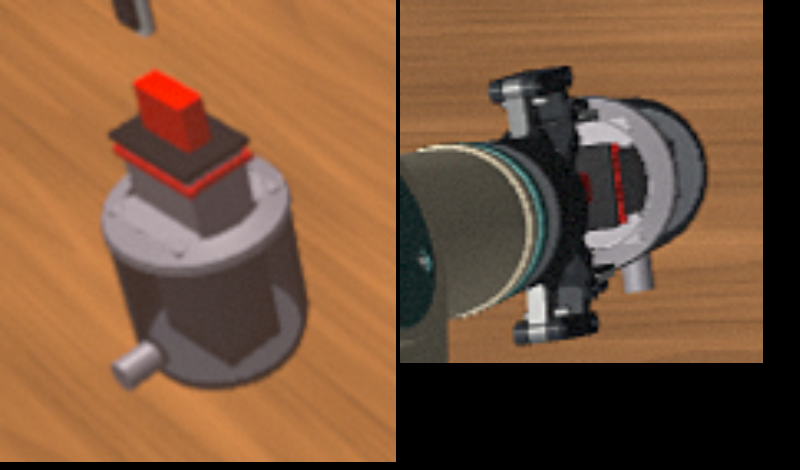

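The pusher is home with its collar flush on the red rim, at (180,140) in the left crop. Next, orange goes back.

Emit:
move_arm(targets="1 0 0 0 0 0 5; 1 -3.5 0 0 0 0 0; 1 -3.5 0 0 0 0 0; 1 -3.5 0.1 0 0 0 0; 1 -3.5 0.1 0 0 0 0")

```text
clock: 25.9
eef_pos: [465.4, 109.5, 291.7]
tool_rot: [-3.141, 0.0, 1.599]
force: [1.3, 0.2, 0.7]
width: 85.4
gripper_force: 0.0
```

Emit:
move_arm(targets="1 -3.5 0.1 0 0 0 0; 1 -3.5 0.1 0 0 0 0; 1 -3.5 0.1 0 0 0 0; 1 -3.5 0.1 0 0 0 0; 1 -3.5 0.1 0 0 0 0")

```text
clock: 26.32
eef_pos: [475.4, -65.5, 291.9]
tool_rot: [-3.141, -0.0, 1.598]
force: [0.8, 0.6, 0.1]
width: 85.4
gripper_force: 0.0
```

Emit:
move_arm(targets="1 -3.5 0.1 0 0 0 0; 1 -3.5 0.1 0 0 0 0; 1 -3.5 0 0 0 0 0; 1 -2 0 0 0 0 0; 1 -1.5 0 0 0 0 0")

```text
clock: 26.73
eef_pos: [480.8, -207.1, 291.8]
tool_rot: [-3.141, 0.001, 1.594]
force: [0.2, 0.6, 0.3]
width: 85.2
gripper_force: 0.0
```

Emit:
move_arm(targets="1 0 0 0 0 0 0; 1 0 0 0 0 0 0; 1 0 0 0 0 0 0")

```text
clock: 26.98
eef_pos: [481.4, -202.6, 291.6]
tool_rot: [-3.141, -0.001, 1.599]
force: [0.4, 0.9, -0.1]
width: 85.6
gripper_force: 0.0
```

Run:
```python
from h import *
s=read_state(); p=s["eef_pos"]; y=s["tool_rot"][2]; print(p,s["tool_rot"])
d=np.array([482,-238.5])-p[:2]; print(d@[np.cos(y),np.sin(y)],d@[np.sin(y),-np.cos(y)])
im=snap("wrist","pics/w7.png"); print(proj(im,(482,-238.5,194)),proj(im,(488,-331,194)))
```

```text
[ 481.37295397 -202.61215622  291.6095469 ] [-3.14078327e+00 -1.37006643e-03  1.59892122e+00]
-35.891284174827035 -0.3824108207305371
[317.32791306 233.81715881] [321.26684857 331.67545845]
```

View pics/w7.png

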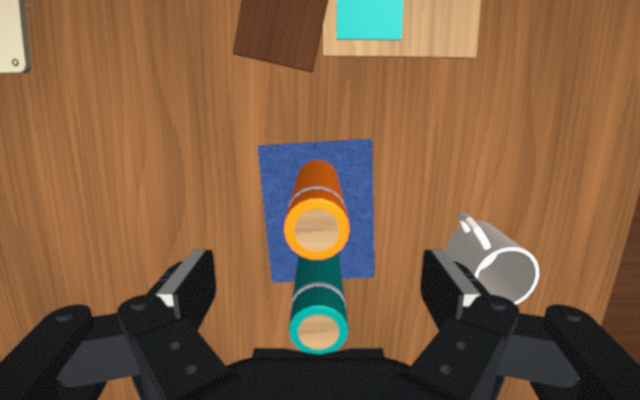

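Lids are at (317,229) and (320,329), about as predicted. I grip the orange one.

Emit:
move_arm(targets="1 -2 0 0 0 0 0; 1 -1.6 0 0 0 0 0; 1 0 0 2 0 0 0; 1 0 0 3.5 0 0 0; 1 0 0 3.5 0 0 0")

```text
clock: 27.45
eef_pos: [483.7, -239.2, 202.0]
tool_rot: [3.138, 0.001, 1.6]
force: [1.4, 0.1, -0.7]
width: 85.4
gripper_force: 0.0
```

Emit:
move_arm(targets="1 0 0 3 0 0 0; 1 0 0 2 0 0 0; 1 0 0 1.1 0 0 0; 1 0 0 0 0 0 0; 1 0 0 0 0 0 0")

```text
clock: 27.87
eef_pos: [482.7, -239.7, 141.5]
tool_rot: [3.141, -0.0, 1.599]
force: [0.2, -0.5, 0.4]
width: 85.3
gripper_force: 0.0
```

Emit:
move_arm(targets="-1 0 0 0 0 0 0; -1 0 0 0 0 0 0; -1 0 0 0 0 0 0; -1 0 0 0 0 0 0; -1 0 0 0 0 0 0")

```text
clock: 28.28
eef_pos: [482.9, -240.9, 143.0]
tool_rot: [3.139, 0.001, 1.597]
force: [-1.5, 0.8, 7.6]
width: 52.4
gripper_force: 62.1
```

Emit:
move_arm(targets="-1 0 0 0 0 0 0; -1 0 0 -1 0 0 0; -1 0 0 -2 0 0 0; -1 0 0 -3 0 0 0; -1 0 0 -3 0 0 0")

```text
clock: 28.7
eef_pos: [481.4, -239.8, 232.3]
tool_rot: [-3.14, -0.001, 1.597]
force: [0.0, -0.9, -2.9]
width: 52.0
gripper_force: 63.8
```

Emit:
move_arm(targets="-1 1 0.2 0 0 0 0; -1 2 0.4 0 0 0 0; -1 3 0.6 0 0 0 0; -1 3 0.6 0 0 0 0; -1 3 0.6 0 0 0 0")

```text
clock: 29.12
eef_pos: [502.7, -118.0, 231.3]
tool_rot: [-3.142, -0.001, 1.597]
force: [1.1, 1.1, -2.8]
width: 51.7
gripper_force: 63.8
```

Emit:
move_arm(targets="-1 3 0.7 0 0 0 0; -1 3 0.7 0 0 0 0; -1 3 0.6 0 0 0 0; -1 3 0.6 0 0 0 0; -1 3 0.6 0 0 0 0")

```text
clock: 29.53
eef_pos: [530.5, 33.2, 231.3]
tool_rot: [-3.141, -0.0, 1.598]
force: [0.6, 0.5, -2.8]
width: 52.1
gripper_force: 63.8
```

Emit:
move_arm(targets="-1 2 0.4 0 0 0 0; -1 0.9 0.2 0 0 0 0; -1 0 0 0 0 0 0; -1 0 0 0 0 0 0; -1 0 0 0 0 0 0")

```text
clock: 29.95
eef_pos: [535.8, 57.9, 231.3]
tool_rot: [-3.141, 0.001, 1.595]
force: [-0.0, -0.6, -1.8]
width: 52.2
gripper_force: 63.8
```

Run:
```python
from h import *
s=read_state(); p=s["eef_pos"]; y=s["tool_rot"][2]; print(p,s["tool_rot"])
im=snap("top","pics/t2.png"); c=im["color"][155:275,265:365,::-1]; cv2.imwrite("pics/t2c.png",cv2.resize(c,None,fx=4,fy=4))
im=snap("wrist","pics/w8.png")
```

```text
[535.80721802  57.93271714 231.25198436] [-3.14132871e+00  1.38521490e-03  1.59465937e+00]
```

View pics/w8.png

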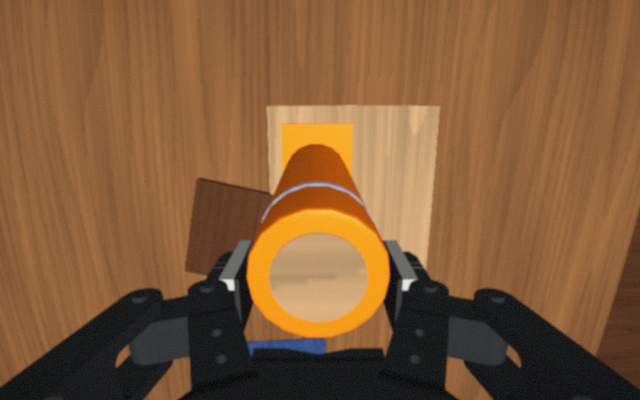

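The canister is upright over the orange coaster, lid centred at (319,273). Lowering it.

Emit:
move_arm(targets="-1 0.2 0 2 0 0 0; -1 0 0 2.5 0 0 0; -1 0 0 2 0 0 0; -1 0 0 1 0 0 0; -1 0 0 0 0 0 0")

```text
clock: 30.47
eef_pos: [534.5, 61.1, 154.2]
tool_rot: [-3.137, 0.001, 1.596]
force: [-0.4, -0.2, -3.0]
width: 52.2
gripper_force: 63.8
```

Emit:
move_arm(targets="-1 0 0 0.4 0 0 0; -1 0 0 0.2 0 0 0; -1 0 0 0.1 0 0 0; -1 0 0 0 0 0 0; -1 0 0 0 0 0 0")

```text
clock: 30.88
eef_pos: [537.3, 61.8, 152.0]
tool_rot: [3.139, -0.001, 1.597]
force: [-3.0, -1.1, 11.5]
width: 52.2
gripper_force: 65.2
```

Contact made, so I release and look.

Emit:
move_arm(targets="1 0 0 0 0 0 0; 1 0 0 0 0 0 0; 1 0 0 0 0 0 0; 1 0 0 0 0 0 0; 1 0 0 0 0 0 0")

```text
clock: 31.3
eef_pos: [536.4, 62.4, 149.2]
tool_rot: [3.141, -0.0, 1.598]
force: [-0.0, 0.5, 0.4]
width: 85.3
gripper_force: 0.0
```

Emit:
move_arm(targets="1 0 0 -2 0 0 0; 1 0 0 -3 0 0 0; 1 0 0 -3 0 0 0; 1 0 0 -4 0 0 0; 1 0 0 -2 0 0 0")

```text
clock: 31.72
eef_pos: [537.8, 61.9, 293.0]
tool_rot: [3.137, -0.0, 1.597]
force: [0.6, -0.7, -0.1]
width: 85.5
gripper_force: 0.0
```

Emit:
move_arm(targets="1 -2 -0.3 0 0 0 0; 1 -3.5 -0.4 0 0 0 0; 1 -3.5 -0.5 0 0 0 0; 1 -3.5 -0.5 0 0 0 0; 1 -3.5 -0.5 0 0 0 0")

```text
clock: 32.13
eef_pos: [518.0, -99.6, 289.2]
tool_rot: [3.141, 0.0, 1.598]
force: [0.7, 0.5, -0.6]
width: 85.1
gripper_force: 0.0
```

Emit:
move_arm(targets="1 -3.5 -0.5 0 0 0 0; 1 -3.5 -0.5 0 0 0 0; 1 -3.5 -0.5 0 0 0 0; 1 -3.5 -0.5 0 0 0 0; 1 -3.5 -0.5 0 0 0 0")

```text
clock: 32.55
eef_pos: [497.7, -275.4, 289.0]
tool_rot: [-3.141, -0.0, 1.598]
force: [1.0, -0.0, -0.3]
width: 85.7
gripper_force: 0.0
```

Emit:
move_arm(targets="1 -3 -0.5 0 0 0 0; 1 -2 -0.5 0 0 0 0; 1 0 0 0 0 0 0; 1 0 0 0 0 0 0; 1 0 0 0 0 0 0")

```text
clock: 32.97
eef_pos: [489.8, -322.9, 288.7]
tool_rot: [-3.141, -0.001, 1.598]
force: [-0.1, 0.8, -0.0]
width: 85.5
gripper_force: 0.0
```

Run:
```python
from h import *
s=read_state(); p=s["eef_pos"]; y=s["tool_rot"][2]; print(p,s["tool_rot"])
d=np.array([488,-331.3])-p[:2]; print(d@[np.cos(y),np.sin(y)],d@[np.sin(y),-np.cos(y)])
im=snap("top","pics/t3.png"); c=im["color"][155:275,265:365,::-1]; cv2.imwrite("pics/t3c.png",cv2.resize(c,None,fx=5,fy=5,interpolation=cv2.INTER_CUBIC))
```

```text
[ 489.81360613 -322.86079005  288.72672685] [-3.14144571e+00 -1.44353491e-03  1.59835984e+00]
-8.386021305391319 -2.045502008692152
```

View pics/t3c.png

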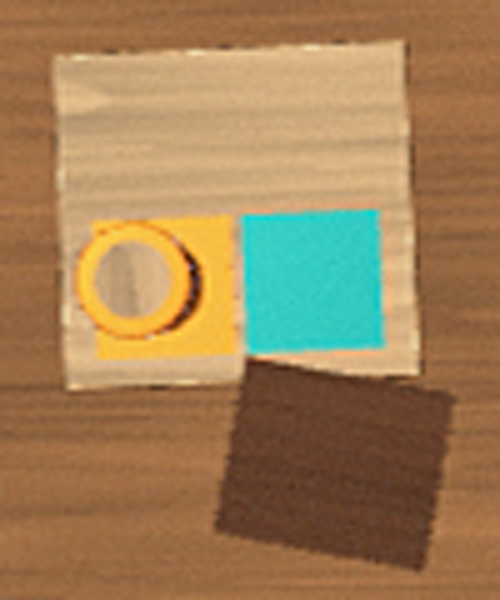

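Orange's lid disc is centred at (133,280), about 2 mm from its starting place and within tolerance on its coaster. Now teal.

Emit:
move_arm(targets="1 -0.8 -0.2 1.5 0 0 0; 1 0 0 3 0 0 0; 1 0 0 3 0 0 0; 1 0 0 3 0 0 0; 1 0 0 2 0 0 0")

```text
clock: 33.43
eef_pos: [487.7, -329.0, 161.5]
tool_rot: [-3.14, -0.003, 1.601]
force: [0.3, 0.2, -0.0]
width: 85.4
gripper_force: 0.0
```

Emit:
move_arm(targets="1 0 0 1.5 0 0 0; 1 0 0 0.8 0 0 0; 1 0 0 0 0 0 0; -1 0 0 0 0 0 0; -1 0 0 0 0 0 0")

```text
clock: 33.85
eef_pos: [488.6, -332.2, 142.3]
tool_rot: [3.14, 0.001, 1.598]
force: [-0.1, 0.4, -0.8]
width: 63.9
gripper_force: 0.0
```

Emit:
move_arm(targets="-1 0 0 0 0 0 0; -1 0 0 0 0 0 0; -1 0 0 0 0 0 0; -1 0 0 0 0 0 0; -1 0 0 0 0 0 0")

```text
clock: 34.27
eef_pos: [488.3, -332.9, 142.9]
tool_rot: [3.139, 0.001, 1.597]
force: [-1.0, 0.6, 5.9]
width: 52.0
gripper_force: 62.7
```

Emit:
move_arm(targets="-1 0 0 -1 0 0 0; -1 0 0 -2 0 0 0; -1 0 0 -3 0 0 0; -1 0 0 -3 0 0 0; -1 0 0 0 0 0 0")

```text
clock: 34.68
eef_pos: [490.3, -335.0, 237.6]
tool_rot: [3.133, 0.007, 1.597]
force: [1.4, -1.7, -1.4]
width: 52.3
gripper_force: 63.6
```

Emit:
move_arm(targets="-1 1 0.2 0 0 0 0; -1 2 0.4 0 0 0 0; -1 3 0.6 0 0 0 0; -1 3 0.6 0 0 0 0; -1 3 0.6 0 0 0 0")

```text
clock: 35.1
eef_pos: [507.4, -208.5, 229.7]
tool_rot: [-3.139, -0.002, 1.597]
force: [-0.1, 0.2, -3.1]
width: 52.2
gripper_force: 63.6
```

Emit:
move_arm(targets="-1 3 0.6 0 0 0 0; -1 3 0.6 0 0 0 0; -1 3 0.6 0 0 0 0; -1 3 0.5 0 0 0 0; -1 3 0.5 0 0 0 0")

```text
clock: 35.52
eef_pos: [531.0, -57.8, 229.8]
tool_rot: [-3.138, -0.001, 1.598]
force: [1.2, 0.9, -2.7]
width: 52.3
gripper_force: 63.6
```

Emit:
move_arm(targets="-1 2 0.3 0 0 0 0; -1 1.7 0.2 0 0 0 0; -1 0 0 0 0 0 0; -1 0 0 0 0 0 0; -1 0 0 0 0 0 0")

```text
clock: 35.93
eef_pos: [535.4, -23.9, 230.4]
tool_rot: [-3.14, 0.0, 1.597]
force: [0.8, -0.3, -4.1]
width: 52.7
gripper_force: 63.6
```

Emit:
move_arm(targets="-1 0.1 0.1 2 0 0 0; -1 0 0 2.5 0 0 0; -1 0 0 2 0 0 0; -1 0 0 0.9 0 0 0; -1 0 0 0 0 0 0")

```text
clock: 36.35
eef_pos: [535.4, -23.6, 155.1]
tool_rot: [-3.137, 0.0, 1.596]
force: [1.0, -0.0, -2.2]
width: 51.8
gripper_force: 63.7
```

Emit:
move_arm(targets="-1 0 0 0.3 0 0 0; -1 0 0 0.2 0 0 0; -1 0 0 0.2 0 0 0; -1 0 0 0 0 0 0; -1 0 0 0 0 0 0")

```text
clock: 36.77
eef_pos: [538.4, -23.0, 151.9]
tool_rot: [3.139, -0.0, 1.597]
force: [-0.6, -0.3, 4.9]
width: 52.1
gripper_force: 64.5
```

Emit:
move_arm(targets="1 0 0 0 0 0 0; 1 0 0 0 0 0 0; 1 0 0 0 0 0 0; 1 0 0 0 0 0 0; 1 0 0 0 0 0 0")

```text
clock: 37.18
eef_pos: [537.6, -22.6, 150.2]
tool_rot: [3.141, -0.0, 1.598]
force: [-0.6, 0.2, -0.8]
width: 85.4
gripper_force: 0.0
```

Emit:
move_arm(targets="1 0 0 -2 0 0 0; 1 0 0 -3 0 0 0; 1 0 0 -3 0 0 0; 1 0 0 -4 0 0 0; 1 0 0 -2 0 0 0")

```text
clock: 37.6
eef_pos: [539.0, -23.4, 294.1]
tool_rot: [3.137, 0.0, 1.597]
force: [1.0, -0.5, -0.4]
width: 85.3
gripper_force: 0.0
```

Emit:
move_arm(targets="1 -2 0 0 0 0 0; 1 -3.5 0 0 0 0 0; 1 -3.5 0 0 0 0 0; 1 -3.5 0 0 0 0 0; 1 -3.5 0 0 0 0 0")

```text
clock: 38.02
eef_pos: [541.6, -183.9, 290.1]
tool_rot: [3.141, -0.0, 1.598]
force: [0.4, 0.4, 0.2]
width: 85.5
gripper_force: 0.0
```

Emit:
move_arm(targets="1 -3 0 0 0 0 0; 1 -2 0 0 0 0 0; 1 0 0 0 0 0 0; 1 0 0 0 0 0 0; 1 0 0 0 0 0 0")

```text
clock: 38.43
eef_pos: [543.2, -231.3, 289.7]
tool_rot: [-3.141, -0.001, 1.598]
force: [-0.2, 0.9, -0.8]
width: 85.2
gripper_force: 0.0
```

Run:
```python
from h import *
t=snap("top","pics/t4.png"); s=snap("side","pics/s4.png")
a=cv2.resize(t["color"][155:275,265:365,::-1],None,fx=4,fy=4,interpolation=cv2.INTER_CUBIC)
b=s["color"][100:300,130:330,::-1]; b=cv2.resize(b,None,fx=2,fy=2)
o=np.zeros((480,800,3),np.uint8); o[:,:400]=a; o[:400,400:]=b; cv2.imwrite("pics/c4.png",o)
```

```text
(no output)
```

View pics/c4.png

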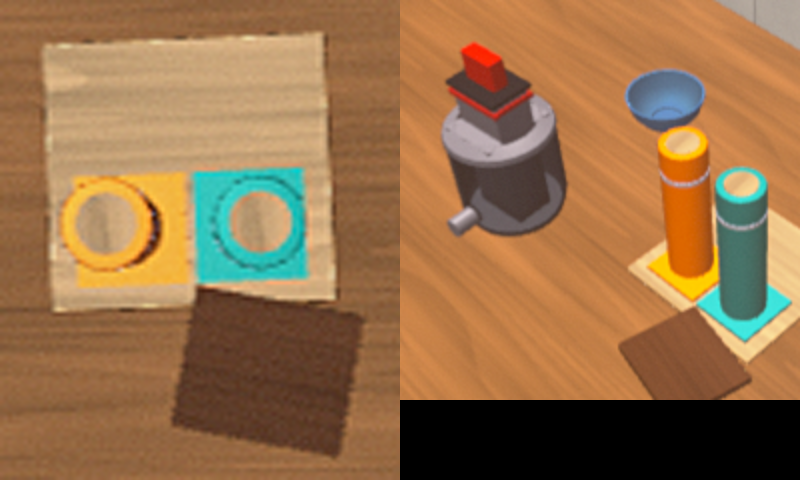

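Both canisters stand on their own coasters, with lids at (107,224) and (260,222). The pusher is home, and the arm is clear of everything.

```bash
python3 -c "
from cell import order
print(order.finish_job())"
```

```text
the job is handed in; nothing more can be done
None
```

I handed the job in with no verdict returned: the carrot is on end in the chute, the pusher is home with its collar on the rim, and both canisters are upright on their own coasters (orange measures about 4 mm off-centre, limit 12 mm).

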